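# Dose mixing balls from the tilting bin

### The job

Push the grey bin's front tab all the way down so the bin stays tipped and the steel mixing balls gather in its narrow nose. Then take the scoop from its wooden rest, scoop at least three balls out of the nose in one go and pour them into the white tub, leaving the tub upright. Finally stand the empty scoop upright on the bench close beside its wooden rest and let go; spill no ball on the bench, and leave the charger, brush and jar where they are.

Things in the scene. Friction and masses are not known exactly. Their poses are not given: they have to be found in the camera images.
- bin (a joint): tilt of the grey open bin about its hinge: 0 = level (as it starts), grows as the narrow nose goes down, stop at 0.45 rad (fully tipped). The stiff friction hinge (0.8 N m, about 6 N on the tab) stays where it is left.
- bin_hinge (a point): mid-point of the hinge axis, on the underside of the bin's floor, 85 mm above the bench. Axes turn with the bin: -x to the narrow nose, y along the hinge, z normal to the floor. Floor 5 mm thick, inside x -100 to +100 mm, inside width 66 mm from x -100 to -30 mm (the nose), then growing evenly to 140 mm at x +100; walls 4 mm thick, 62 mm high.
- stand: fixed steel stand that carries the bin: base plate 200 x 150 x 8 mm and two side plates at y +-66 mm, 50 mm long in x, 104 mm high; origin on the bench right under bin_hinge; at start its axes match the bin's.
- bin_tab (a point): top of the flat press tab (42 mm long, 44 mm wide, flush with the rim) that juts out in front of the nose wall; the point is 128 mm in front of the hinge (x -128, z +67 mm in the frame of bin_hinge); same axes as bin_hinge.
- bin_nose (a point): middle of the inside of the narrow nose wall, level with the top of the floor (x -100, z +5 mm in the frame of bin_hinge). In front of that wall the floor rises in a 45 degree ramp from x -80 mm to x -100 mm, 20 mm high, where the balls come to lie; same axes as bin_hinge.
- scoop_grip (a point): centre of the gripping part of the scoop's upright black handle, a bar 16 mm (x) by 20 mm (y), reaching from 20 to 150 mm above the scoop's underside; this point is 120 mm above the underside. Loose, 140 g. Axes of the scoop: -x towards the open lip, z up the handle.
- scoop_pan (a point): middle of the scoop's flat steel pan, 12 mm above its underside. Pan 72 mm long (x -36 lip to +36 rear) and 58 mm wide, floor 2 mm thick; side walls 24 mm high from x -14 mm to the rear, rear wall 30 mm high, the front open. The handle stands behind the rear wall, its axis at x +44 mm, y 0. Same axes as scoop_grip.
- rest: wooden rest block 110 x 80 x 25 mm on which the scoop stands at first; fixed; origin at the centre of its underside.
- tub_mid (a point): centre of the round white open tub, half-way up: 128 mm outside diameter at the rim, 80 mm high, wall 4 mm; loose, 250 g, standing on the bench; z along its axis.
- ball0_center (a point): centre of a smooth steel mixing ball, 20 mm diameter, about 33 g, one of five alike, loose in the bin
- ball1_center (a point): centre of a smooth steel mixing ball, 20 mm diameter, about 33 g, one of five alike, loose in the bin
- ball2_center (a point): centre of a smooth steel mixing ball, 20 mm diameter, about 33 g, one of five alike, loose in the bin
- ball3_center (a point): centre of a smooth steel mixing ball, 20 mm diameter, about 33 g, one of five alike, loose in the bin
- ball4_center (a point): centre of a smooth steel mixing ball, 20 mm diameter, about 33 g, one of five alike, loose in the bin
- charger: bystander: red battery charger with a black battery on it, 100 x 130 x 86 mm, loose; origin at the centre of its underside
- brush: bystander: paint brush lying on the bench, about 200 mm long, handle to its -x; loose; origin under it at the bench
- jar: bystander: small glass jar, 60 mm diameter, 80 mm high; loose; origin at the centre of its underside

How it is judged:
By the outcome, as a careful person would: the job done as asked, in the order asked, and still so for the second after the job is handed in, with the robot touching nothing.
It also fails if it takes over 67 s, if anything falls off the work surface, if the arm or the gripper's body presses on something with over 40 N, if the wrist force passes 120 N, or if a joint passes its speed limit or range.

### The arm

A 7-joint arm with a two-finger parallel gripper is mounted at the origin on the work surface. World frame = base frame: x ahead of the robot, y to its left, z up, the work surface at z = 0. Lengths are in mm, angles in rad, forces in N, time in s.
With the tool pointing down it reaches from about 425 to 875 mm from the base axis. Payload 8.4 kg.
Tool frame: the origin (TCP) lies at the very end of the fingers, on their centre line; the grasp point (between the pads) lies 19 mm behind it (ctrl.tcp_to_grasp is the distance from the TCP to the grasp point, in mm); z points along the fingers, y is the direction in which the jaws open and shut (so a half turn about z gives the same grasp; the last joint's range is limited). The gripper opens to 85 mm and grips with 20 to 120 N. Pads are 22 mm wide; open, the fingers measure 114 mm over their backs; the gripper's body (76 mm by 85 mm) begins 54 mm behind the grasp point. The pads swing forward as they close: fully open they stand 13 mm farther back than shut.
Start: joints at [1.142, 0.333, 0.04, 1.465, -0.013, 1.343, -0.059], TCP at [210.482, -614.948, 231.308] pointing down, gripper open.
Joint ranges: [-2.58, 2.58], [-0.38, 2.09], [-1.3, 1.39], [0.25, 2.4], [-1.5, 4.64], [0.08, 2.09], [-2.65, 2.65]. Speed limits (rad/s): [2.22, 2.22, 2.79, 2.79, 3.14, 3.14, 3.14].

### API

Orientations are given as a rotation vector (axis times angle).
In Python, from bench import ctrl, imaging gives the robot as it stands. The module is installed in compiled form; this text tells all that it offers.
- The arm moves only by the tool carry_out, never from a script. Its argument "series" is a list that holds one entry, the list of rows, each a list of 7 numbers: the turn, a rotation vector about the world's x, y, z in rad, then the shift along the world's x, y, z in mm, then the finger opening in mm, from 0 to 85.4. A call has 1 to 20 rows; each row is the pose to reach, as a shift and turn from the pose commanded when the call began; what a row does not reach only later rows make up. A row lasts 1/12 s, in which the tool goes at most 41.7 mm and 7.16 degrees, less where a joint would pass 70% of its speed; a pose out of reach is approached as far as the arm can. A call with a gripper value outside its range is refused whole. The fingers move at their own pace and stop on an object; "newtons" is the grip in N (left out, the last holds). Time passes only in rows, so rows that repeat a pose let the fingers close. It gives the time, the measured TCP pose, the force and the opening at its end, in the units of the state.
- ctrl.observe(): the state, without advancing time (a new reading comes with each control period).
- imaging.camera(name): name is "scene" or "top" or "wrist"; returns a dict with "pixels" (480x640x3 uint8, red, green, blue), "vertical_fov" (degrees; the focal length in pixels is half the picture's height over the tangent of half this angle, whatever the lens; pixels are square), "cx", "cy" (the principal point, pixels), "D" ([k1, k2, p1, p2, k3] as OpenCV has them; the pictures are not rectified), "view" (4x4, takes a point from world to camera coordinates). Camera axes: x right, y down, z forward; pixel columns grow to the right and rows downward; lengths in mm; the calibration is good to about 2 mm. A picture is of the moment at which its call begins. There is no depth.
- ctrl.finish_job(): hands the job in, once; it reports no verdict.
The state is a dict: "clock": time; "qpos": joint angles; "joint_velocities": joint speeds; "effort": joint torques, N m; "ee_pos": TCP position; "orientation": TCP orientation; "contact_force": force on the tool from outside, world axes, zero at the start; "wrist_torque": the same for the moment, N m; "opening": finger opening in mm.
Only numpy, scipy, OpenCV 4.12 (cv2) and the standard library are available. Lean on these libraries where they do the work, as an engineer would, in place of code of your own. Each camera call takes 0.05 s, during which the arm holds its last target. There are 200 camera calls.

## Working session

There is one attempt and no reset: what is moved stays moved. The work goes in short steps, Python scripts to look and compute and a tool call to move; the robot and the scene stay as the last step left them, time stands still between calls to the robot, and variables do not carry over. Pictures are saved under pics/ and viewed, about 8 in all and at most 12, crops included, and the job is handed in when it is done.

Besides the shell and the picture viewer there is one more tool, called after "Emit:" as name(argument=value, ...), one argument or row to a line, values as JSON. carry_out: Moves the arm, as the interface text tells. Its arguments: {"type":"object","properties":{"series":{"type":"array","items":{"type":"array","items":{"type":"array","items":{"type":"number"}}}},"newtons":{"type":"number"}},"required":["series"]}

```bash
mkdir -p pics; cat > h.py <<'E'
import numpy as np, cv2
from bench import ctrl, imaging
def K(c):
    f=c["pixels"].shape[0]/2/np.tan(np.radians(c["vertical_fov"])/2)
    return np.array([[f,0,c["cx"]],[0,f,c["cy"]],[0,0,1.]])
def snap(n,fn=None):
    c=imaging.camera(n)
    c={k:(np.array(v) if k in("pixels","D","view") else v) for k,v in c.items()}
    if fn: cv2.imwrite("pics/"+fn,c["pixels"][:,:,::-1])
    return c
def ray(c,uv):
    p=cv2.undistortPoints(np.array([[uv]],float),K(c),c["D"].astype(float))[0,0]
    R=c["view"][:3,:3];t=c["view"][:3,3]
    return -R.T@t, R.T@np.array([p[0],p[1],1.])
def onz(c,uv,z):
    o,d=ray(c,uv); return o+d*(z-o[2])/d[2]
def proj(c,P):
    R=c["view"][:3,:3];t=c["view"][:3,3]
    return cv2.projectPoints(np.atleast_2d(P).astype(float),cv2.Rodrigues(R)[0],t,K(c),c["D"].astype(float))[0][:,0]
E
python3 - <<'E'
from h import *
import pickle
a=snap("scene","s0.png");b=snap("top","t0.png")
pickle.dump((a,b),open("v0.pkl","wb"))
for c in(a,b): print(c["vertical_fov"],c["cx"],c["cy"],c["D"],c["view"].round(3).tolist())
s=ctrl.observe();print(s)
E
```

```text
54.350220725646935 313.9348175796429 237.46214941584 [-0.10099181  0.          0.          0.          0.        ] [[-0.798, 0.602, -0.0, 492.919], [0.411, 0.544, -0.731, -127.159], [-0.44, -0.584, -0.682, 1439.037], [0.0, 0.0, 0.0, 1.0]]
44.322788855257016 308.0316997521711 246.77171482312585 [-0.04780531  0.          0.          0.          0.        ] [[-0.018, -1.0, 0.011, -10.592], [-0.993, 0.017, -0.116, 609.963], [0.116, -0.013, -0.993, 1310.741], [0.0, 0.0, 0.0, 1.0]]
{'clock': 0.1, 'qpos': array([ 1.14179722,  0.33385235,  0.03988313,  1.46622132, -0.01337754,
        1.34332078, -0.05849134]), 'joint_velocities': array([ 0.00049764, -0.00013848, -0.00086444, -0.00151118, -0.00164879,
       -0.00199482, -0.0008182 ]), 'effort': array([ 5.91505494e-03, -6.60009670e+01,  1.37185190e+00, -4.06465352e+01,
        1.72412186e-02,  8.99257808e-03,  6.56644966e-05]), 'ee_pos': array([ 210.32368542, -614.56834737,  230.48370602]), 'orientation': array([-3.09751047e+00, -5.15440143e-01,  5.91951629e-04]), 'contact_force': array([-0.73042101,  0.04179593, -0.7580526 ]), 'wrist_torque': array([ 0.02286299, -0.06862711, -0.01786395]), 'opening': 85.35643689964927}
```

View pics/t0.png

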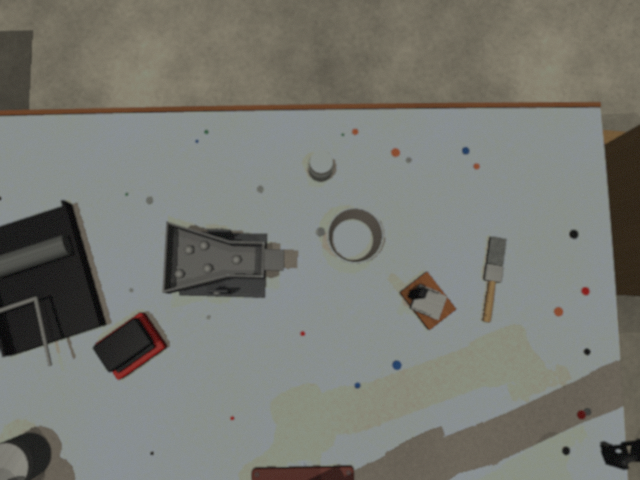

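View pics/s0.png

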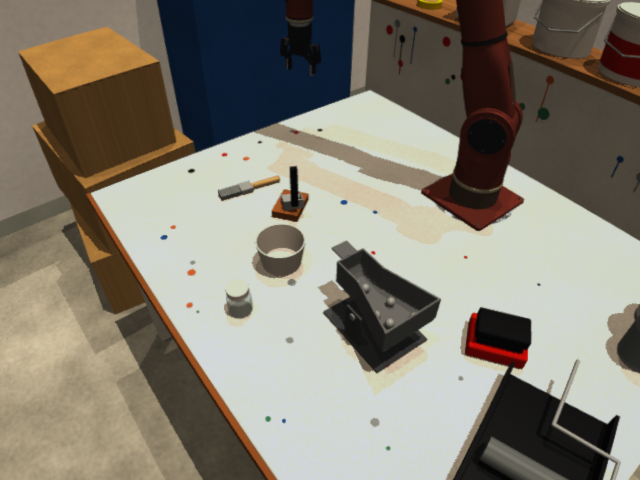

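The top view shows the bin (nose to the right, tab at ~(288,259)), tub (355,237), rest and scoop (428,300), brush (494,280), jar (321,165) and charger (130,345). The scene view shows the same layout, with the scoop handle at (294,185). I'll enlarge the parts that matter.

```bash
python3 - <<'E'
from h import *
import pickle
a,b=pickle.load(open("v0.pkl","rb"))
def crop(c,x,y,w,h,s): return cv2.resize(c["pixels"][y:y+h,x:x+w,::-1],None,fx=s,fy=s,interpolation=cv2.INTER_CUBIC)
im=np.zeros((600,800,3),np.uint8)
im[0:300,0:480]=crop(b,155,210,160,100,3)
im[0:300,480:800]=crop(b,388,262,80,75,4)[:, :320]
im[300:600,0:320]=crop(a,262,155,64,60,5)
im[300:600,320:800]=crop(a,320,230,120,75,4)
cv2.imwrite("pics/c1.png",im)
# orange/red-brown rest mask in top view
p=b["pixels"]; hsv=cv2.cvtColor(p,cv2.COLOR_RGB2HSV)
m=((hsv[...,0]<18)&(hsv[...,1]>110)).astype(np.uint8); roi=np.zeros_like(m); roi[262:340,390:470]=1
pts=cv2.findNonZero(m*roi); r=cv2.minAreaRect(pts); bx=cv2.boxPoints(r)
print("rest",r); P=[onz(b,q,25) for q in bx]; print(np.round(P,1)); print(np.mean(P,0),[np.linalg.norm(P[i]-P[i-1]) for i in range(4)])
# tub: rim outline
print("tub rim approx",onz(b,(355,237),80),"jar",onz(b,(321,158),80))
for n,q,z in [("brush top",(497,238),10),("brush end",(487,320),10),("tab r",(298,259),152),("tabL",(282,259),152),("rearL",(166,224),152),("rearR",(166,292),152),("nose1",(266,236),152),("nose2",(266,278),152)]: print(n,onz(b,q,z).round(1))
E
```

```text
rest ((427.38360595703125, 300.40814208984375), (46.86564636230469, 33.485740661621094), 52.30575942993164)
[[ 502.9 -229.6   25. ]
 [ 548.7 -292.5   25. ]
 [ 462.5 -355.1   25. ]
 [ 417.3 -292.3   25. ]]
[ 482.85768671 -292.39220032   25.        ] [np.float64(106.01865564485809), np.float64(77.83136359408168), np.float64(106.55933691250067), np.float64(77.42349132773296)]
tub rim approx [ 624.53525784 -125.18822492   80.        ] jar [805.2048883  -53.58553216  80.        ]
brush top [ 625.9 -466.5   10. ]
brush end [ 435.  -432.7   10. ]
tab r [570.9   1.5 152. ]
tabL [571.4  34.8 152. ]
rearL [649.2 277.  152. ]
rearR [506.9 275.6 152. ]
nose1 [620.2  67.6 152. ]
nose2 [532.4  68.5 152. ]
```

View pics/c1.png

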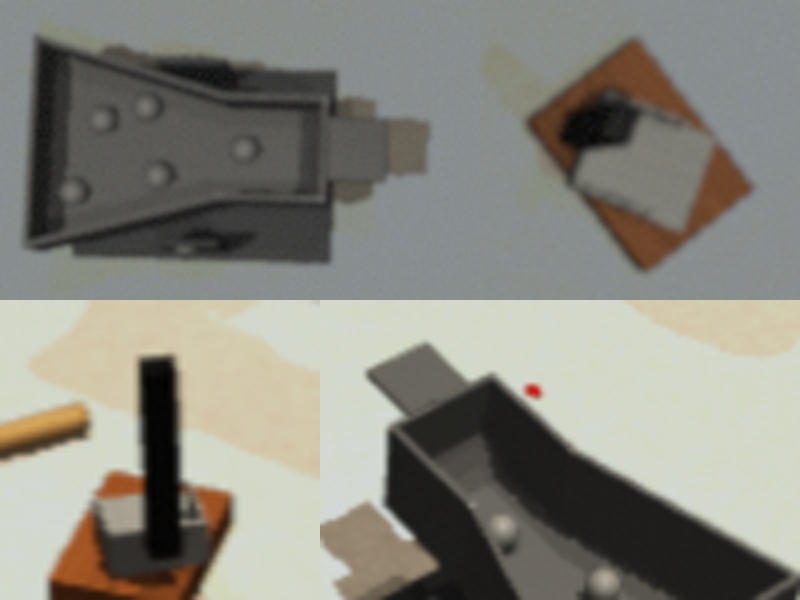

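The crops show the scoop's handle at the left end of the rest and its lip to the lower right. The tab spans crop x 330–388, and one ball is already in the nose. Next I'll fit poses from these corners.

```bash
python3 - <<'E'
from h import *
import pickle
a,b=pickle.load(open("v0.pkl","rb"))
T=lambda u,v,x,y,s:(u/s+x,v/s+y)
q=[T(u,v,155,210,3) for u,v in[(40,38),(25,247),(328,97),(325,203)]]
P=np.array([onz(b,p,152)[:2] for p in q])
M=np.array([[104,75.5],[104,-75.5],[-104,37],[-104,-37]])
# bin x -> world: rear is +y, left edge(img top)=+x
print(P.round(1))
def fit(M,P):
    best=None
    m=M-M.mean(0);p=P-P.mean(0)
    th=np.arctan2((m[:,0]*p[:,1]-m[:,1]*p[:,0]).sum(),(m*p).sum())
    R=np.array([[np.cos(th),-np.sin(th)],[np.sin(th),np.cos(th)]]);t=P.mean(0)-R@M.mean(0)
    return th,t,(P-(M@R.T+t)).round(1)
M2=M*[1,-1]  # image top(+x world): bin y -> -x world if bin x=+y world
print("bin",fit(M2,P))
th,t,_=fit(M2,P);R=np.array([[np.cos(th),-np.sin(th)],[np.sin(th),np.cos(th)]])
print("tab",R@[-128,0]+t,[onz(b,T(u,v,155,210,3),152)[:2].round(1) for u,v in[(388,120),(388,178),(330,149)]])
# scoop
l=[onz(b,T(u-480,v,388,262,4),27)[:2] for u,v in[(713,140),(685,232)]]
print("lip",l,np.mean(l,0),np.linalg.norm(l[0]-l[1]))
def tri(r1,r2):
    (o1,d1),(o2,d2)=r1,r2
    A=np.c_[d1,-d2];s=np.linalg.lstsq(A,o2-o1,rcond=None)[0]
    x,y=o1+s[0]*d1,o2+s[1]*d2;return ((x+y)/2).round(1),np.linalg.norm(x-y).round(1)
# handle axis in scene: top (157,358), bottom ~(165,552)
ht=T(157,358-300,262,155,5);hb=T(165,550-300,262,155,5)
print("handle top",onz(a,ht,175),"bottom",onz(a,hb,45))
print("handle top from top cam",onz(b,T(585-480,112,388,262,4),175),onz(b,T(600-480,118,388,262,4),175))
print("tri",tri(ray(a,ht),ray(b,T(590-480,120,388,262,4))))
# tub rim outline: bright mask not reliable; print row/col profile
g=cv2.cvtColor(b["pixels"],cv2.COLOR_RGB2GRAY).astype(int)
print("tubrow",list(zip(range(312,394,2),g[237,312:394:2])))
print("tubcol",list(zip(range(200,276,2),g[200:276:2,355])))
E
```

```text
[[651.9 272.1]
 [506.3 281.2]
 [607.   71.2]
 [533.2  74. ]]
bin (np.float64(1.5233746542339763), array([574.61275796, 174.61840222]), array([[-3. , -2.8],
       [ 2.2, -0.9],
       [ 0.3,  2.2],
       [ 0.5,  1.5]]))
tab [568.54505866  46.76229941] [array([590.2,  29.7]), array([549.8,  30.3]), array([570.6,  70.2])]
lip [array([ 489.57064455, -335.71130403]), array([ 437.62268127, -317.3804161 ])] [ 463.59666291 -326.54586006] 55.08731560832928
handle top [ 494.74379399 -254.01590589  175.        ] bottom [ 495.87448898 -251.12854645   45.        ]
handle top from top cam [ 501.13229988 -234.21273715  175.        ] [ 497.93678087 -241.77257922  175.        ]
tri (array([ 500.2, -237.7,  185.3]), np.float64(9.3))
tubrow [(312, np.int64(140)), (314, np.int64(141)), (316, np.int64(140)), (318, np.int64(136)), (320, np.int64(130)), (322, np.int64(133)), (324, np.int64(127)), (326, np.int64(128)), (328, np.int64(107)), (330, np.int64(59)), (332, np.int64(92)), (334, np.int64(135)), (336, np.int64(141)), (338, np.int64(140)), (340, np.int64(140)), (342, np.int64(141)), (344, np.int64(
[... 668 characters left out ...]
, (212, np.int64(73)), (214, np.int64(72)), (216, np.int64(73)), (218, np.int64(83)), (220, np.int64(127)), (222, np.int64(139)), (224, np.int64(142)), (226, np.int64(140)), (228, np.int64(140)), (230, np.int64(140)), (232, np.int64(140)), (234, np.int64(141)), (236, np.int64(141)), (238, np.int64(140)), (240, np.int64(139)), (242, np.int64(140)), (244, np.int64(140)), (246, np.int64(140)), (248, np.int64(141)), (250, np.int64(141)), (252, np.int64(141)), (254, np.int64(140)), (256, np.int64(137)), (258, np.int64(130)), (260, np.int64(76)), (262, np.int64(117)), (264, np.int64(138)), (266, np.int64(139)), (268, np.int64(139)), (270, np.int64(140)), (272, np.int64(138)), (274, np.int64(141))]
```

Emit:
carry_out(
  series=[
    [[0,0,1.57,358,660,0,0],[0,0,1.57,358,660,0,0],[0,0,1.57,358,660,0,0],[0,0,1.57,358,660,0,0],[0,0,1.57,358,660,0,0],[0,0,1.57,358,660,0,0],[0,0,1.57,358,660,0,0],[0,0,1.57,358,660,0,0],[0,0,1.57,358,660,0,0],[0,0,1.57,358,660,0,0],[0,0,1.57,358,660,0,0],[0,0,1.57,358,660,0,0],[0,0,1.57,358,660,0,0],[0,0,1.57,358,660,0,0],[0,0,1.57,358,660,0,0],[0,0,1.57,358,660,0,0],[0,0,1.57,358,660,0,0],[0,0,1.57,358,660,0,0],[0,0,1.57,358,660,0,0],[0,0,1.57,358,660,-40,0]],
  ],
  newtons=60,
)

```text
clock: 1.77
ee_pos: [572.7, 49.6, 197.0]
orientation: [1.817, 2.554, 0.012]
contact_force: [1.6, -0.9, 0.2]
opening: 0.1
```

Emit:
carry_out(
  series=[
    [[0,0,0,0,0,-20,0],[0,0,0,0,0,-36,0],[0,0,0,0,-2,-44,0],[0,0,0,0,-5,-52,0],[0,0,0,0,-8,-59,0],[0,0,0,0,-10,-66,0],[0,0,0,0,-12,-73,0],[0,0,0,0,-13,-80,0],[0,0,0,0,-14,-87,0],[0,0,0,0,-15,-93,0],[0,0,0,0,-15,-96,0],[0,0,0,0,-15,-99,0],[0,0,0,0,-15,-99,0]],
  ],
)

```text
clock: 2.85
ee_pos: [568.2, 28.9, 92.2]
orientation: [-1.829, -2.554, 0.002]
contact_force: [-2.0, -1.9, 1.8]
opening: 0.2
```

Emit:
carry_out(
  series=[
    [[0,0,0,0,0,-3,0],[0,0,0,0,0,-5,0],[0,0,0,0,0,-5,0]],
  ],
)

```text
clock: 3.1
ee_pos: [568.9, 29.1, 90.7]
orientation: [1.828, 2.553, -0.003]
contact_force: [-15.8, -6.2, 35.1]
opening: 0.0
```

Emit:
carry_out(
  series=[
    [[0,0,0,0,0,40,0],[0,0,0,0,0,80,0],[0,0,0,0,0,120,30],[0,0,0.87,-74,-282,170,85],[0,0,0.87,-74,-282,170,85],[0,0,0.87,-74,-282,170,85],[0,0,0.87,-74,-282,170,85],[0,0,0.87,-74,-282,170,85],[0,0,0.87,-74,-282,170,85],[0,0,0.87,-74,-282,170,85],[0,0,0.87,-74,-282,170,85],[0,0,0.87,-74,-282,170,85],[0,0,0.87,-74,-282,170,85],[0,0,0.87,-74,-282,170,85]],
  ],
)

```text
clock: 4.27
ee_pos: [494.9, -251.0, 257.3]
orientation: [0.582, 3.087, 0.001]
contact_force: [0.8, 1.6, -0.0]
opening: 84.8
```

```bash
python3 - <<'E'
from h import *
import pickle
a=snap("scene");b=snap("top");w=snap("wrist")
pickle.dump((a,b,w),open("v1.pkl","wb"))
cr=lambda c,x,y,W,H,s: cv2.resize(c["pixels"][y:y+H,x:x+W,::-1],None,fx=s,fy=s,interpolation=cv2.INTER_CUBIC)
im=np.zeros((600,800,3),np.uint8)
im[:300,:400]=cv2.resize(w["pixels"][:,:,::-1],(400,300))
im[:300,400:800]=cr(b,160,205,133,100,3)[:300,:][:, :399].repeat(1,1) if False else cv2.resize(b["pixels"][205:305,160:293,::-1],(400,300))
im[300:,:400]=cv2.resize(a["pixels"][225:375,300:500,::-1],(400,300))
im[300:,400:]=cv2.resize(a["pixels"][100:250,200:400,::-1],(400,300))
cv2.imwrite("pics/c2.png",im)
s=ctrl.observe();print(s["ee_pos"],s["orientation"],s["qpos"].round(2),s["opening"])
print(w["view"].round(3).tolist(),w["vertical_fov"],w["cx"],w["cy"],w["D"])
for P in[[494,-252,175],[464,-326,27],[488,-267,45]]: print(proj(w,[P])/1.6)
E
```

```text
[ 495.14624073 -250.17248088  257.27408933] [5.77519257e-01 3.08792451e+00 6.28170954e-04] [ 0.87  0.17 -0.54  1.64  0.09  1.36  1.52] 84.86390082774524
[[0.361, 0.932, 0.001, 53.85], [0.9, -0.349, 0.259, -572.527], [0.242, -0.093, -0.966, 259.748], [0.0, 0.0, 0.0, 1.0]] 70.88863782612142 315.25810704708994 241.6583872367449 [-0.06166146  0.          0.          0.          0.        ]
[[194.93322627 156.16338144]]
[[151.07677119 132.14778326]]
[[186.10896885 134.51332066]]
```

View pics/c2.png

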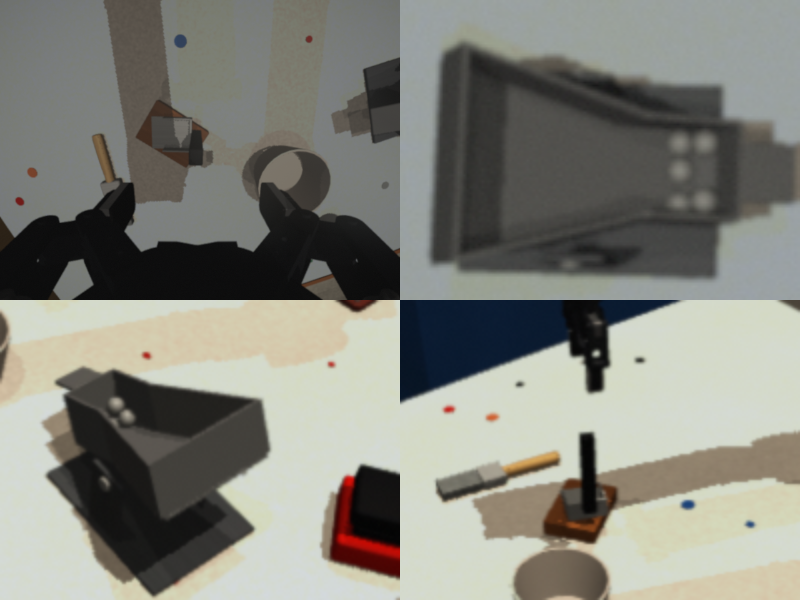

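The bin stayed tipped with all five balls in the nose (upper right panel, x 680–705). The wrist view shows the handle top near (207,157), a bit right of my prediction (195,156). I'll measure it up close.

```bash
python3 - <<'E'
from h import *
import pickle
a,b,w=pickle.load(open("v1.pkl","rb"))
im=cv2.resize(w["pixels"][145:290,200:360,::-1],None,fx=5,fy=5,interpolation=cv2.INTER_CUBIC)[:600]
im=cv2.convertScaleAbs(im,alpha=1.6)
cv2.imwrite("pics/c3.png",im[:600,:800])
E
```

```text
(no output)
```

View pics/c3.png

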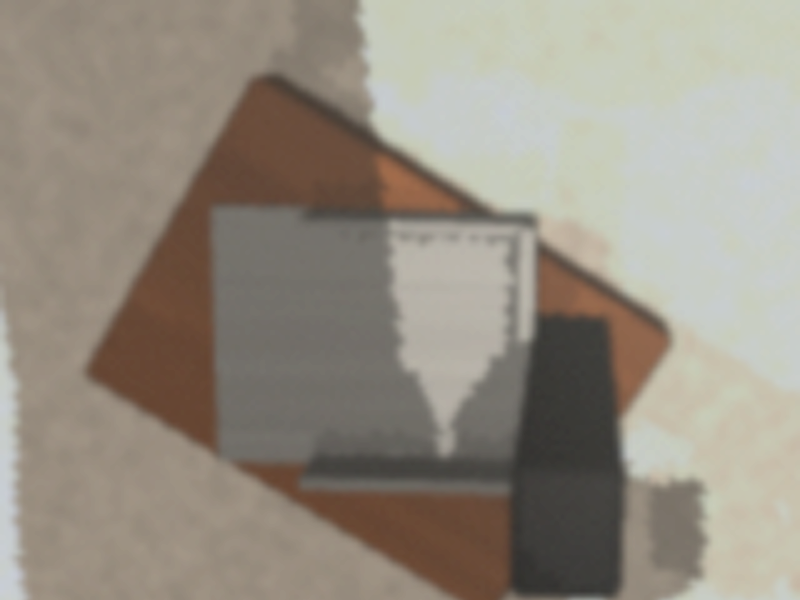

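The handle's top face is centred at crop (567,533), and the lip corners are at (212,207) and (218,460).

```bash
python3 - <<'E'
from h import *
import pickle
a,b,w=pickle.load(open("v1.pkl","rb"))
T=lambda u,v:(u/5+200,v/5+145)
h=onz(w,T(567,533),175);l=[onz(w,T(*p),27) for p in[(212,207),(218,460)]]
print("handle top",h,"lip",l,np.linalg.norm(l[0]-l[1]))
d=h-np.mean(l,0);print("len",np.linalg.norm(d[:2]),"az",np.degrees(np.arctan2(d[1],d[0])), "edge az",np.degrees(np.arctan2(*(l[1]-l[0])[[1,0]])))
print("top edges",[onz(w,T(*p),175)[:2] for p in[(515,533),(620,533),(567,470),(567,598)]])
print("rest corners",[onz(w,T(*p),25)[:2].round(0) for p in[(262,75),(88,372),(668,335),]])
from scipy.spatial.transform import Rotation as Ro
s=ctrl.observe();M=Ro.from_rotvec(s["orientation"]).as_matrix();print(M.round(3))
print("tub rim",onz(b,(356,235),80))
# ball positions in top view, c2 panel coords -> px ; ball centre approx z 65
for u,v in[(680,142),(705,142),(680,170),(680,202),(705,200)]: print(onz(b,((u-400)/3+160,v/3+205),68)[:2].round(1))
E
```

```text
handle top [ 495.55011392 -251.48264379  175.        ] lip [array([ 438.82376668, -313.84287508,   27.        ]), array([ 491.72428187, -336.18970939,   27.        ])] 57.42687098699772
len 79.5225694888082 az 67.62151151418283 edge az -22.900718549159443
top edges [array([ 492.93843486, -258.21355637]), array([ 498.2128638 , -244.62251497]), array([ 487.12879787, -248.20372948]), array([ 504.42286009, -254.93757921])]
rest corners [array([ 417., -293.]), array([ 462., -356.]), array([ 502., -230.])]
[[-0.932  0.361  0.   ]
 [ 0.361  0.932  0.   ]
 [-0.     0.    -1.   ]]
tub rim [ 628.96935874 -127.53149178   80.        ]
[595.5 101.1]
[595.2  82.5]
[574.6 101.2]
[550.9 101.4]
[552.1  82.9]
```

Emit:
carry_out(
  series=[
    [[0,0,-0.023,1,0.5,-40,85],[0,0,-0.023,1,0.5,-75,85],[0,0,-0.023,1,0.5,-105,85],[0,0,-0.023,1,0.5,-125,85],[0,0,-0.023,1,0.5,-131,85],[0,0,-0.023,1,0.5,-131,85],[0,0,-0.023,1,0.5,-131,50],[0,0,-0.023,1,0.5,-131,20],[0,0,-0.023,1,0.5,-131,0],[0,0,-0.023,1,0.5,-131,0],[0,0,-0.023,1,0.5,-131,0],[0,0,-0.023,1,0.5,-131,0],[0,0,-0.023,1,0.5,-131,0]],
  ],
  newtons=100,
)

```text
clock: 5.5
ee_pos: [496.0, -251.7, 127.1]
orientation: [0.616, 3.079, -0.001]
contact_force: [-1.2, -0.4, 4.2]
opening: 15.1
```

Emit:
carry_out(
  series=[
    [[0,0,0,0,0,15,0],[0,0,0,0,0,40,0],[0,0,0,0,0,80,0],[0,0,0,0,0,120,0],[0,0,0.347,124.5,391.5,160,0],[0,0,0.347,124.5,391.5,160,0],[0,0,0.347,124.5,391.5,160,0],[0,0,0.347,124.5,391.5,160,0],[0,0,0.347,124.5,391.5,160,0],[0,0,0.347,124.5,391.5,160,0],[0,0,0.347,124.5,391.5,160,0],[0,0,0.347,124.5,391.5,160,0],[0,0,0.347,124.5,391.5,160,0],[0,0,0.347,124.5,391.5,160,0],[0,0,0.347,124.5,391.5,160,0],[0,0,0.347,124.5,391.5,160,0],[0,0,0.347,124.5,391.5,160,0]],
  ],
)

```text
clock: 6.92
ee_pos: [619.8, 139.9, 285.7]
orientation: [-0.074, -3.14, 0.001]
contact_force: [-0.2, -0.1, -2.4]
opening: 15.1
```

```bash
python3 - <<'E'
from h import *
import pickle
w=snap("wrist");pickle.dump(w,open("v2.pkl","wb"))
s=ctrl.observe();print(s["ee_pos"],s["orientation"],s["qpos"].round(2),s["opening"],s["clock"],s["contact_force"])
im=cv2.convertScaleAbs(cv2.resize(w["pixels"][:,:,::-1],(800,600),interpolation=cv2.INTER_CUBIC),alpha=1.5)
# predicted bin points
az=1.523;ex=np.array([np.cos(az),np.sin(az),0]);ey=np.array([-np.sin(az),np.cos(az),0]);t=np.array([574.6,174.6,85])
c,si=np.cos(.45),np.sin(.45)
def bw(x,y,z): return t+ex*(x*c-z*si)+ey*y+np.array([0,0,x*si+z*c])
for p in[(-104,37,67),(-104,-37,67),(-100,33,67),(-100,-33,67),(104,75.5,67),(104,-75.5,67),(-80,33,5),(-80,-33,5)]:
    q=proj(w,[bw(*p)])[0]*1.25; print(p,bw(*p).round(1),q.round(0)); cv2.circle(im,tuple(int(v) for v in q),3,(0,255,0),1)
cv2.imwrite("pics/c4.png",im)
E
```

```text
[619.98866063 138.79234741 285.81259286] [-7.71035835e-02 -3.13993529e+00  1.52764918e-03] [ 0.29  0.38 -0.78  1.39  0.27  1.48  1.04] 14.805385630931593 6.9667 [ 0.35084951  0.02420818 -0.8755397 ]
(-104, 37, 67) [531.8  53.7 100.1] [273. 166.]
(-104, -37, 67) [605.7  50.2 100.1] [279. 264.]
(-100, 33, 67) [535.9  57.1 101.8] [278. 172.]
(-100, -33, 67) [601.9  54.  101.8] [283. 259.]
(104, 75.5, 67) [502.3 242.6 190.6] [578.  82.]
(104, -75.5, 67) [653.1 235.4 190.6] [553. 352.]
(-80, 33, 5) [538.1 102.1  54.7] [345. 174.]
(-80, -33, 5) [604.   98.9  54.7] [347. 251.]
```

View pics/c4.png

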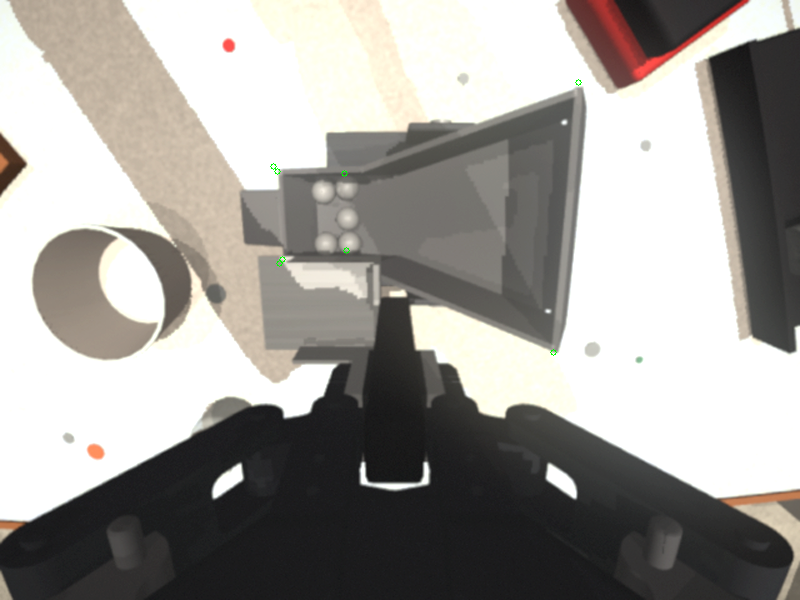

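```bash
cat > plan.py <<'E'
import numpy as np
from scipy.spatial.transform import Rotation as Ro
az=1.5235;ex=np.array([np.cos(az),np.sin(az),0]);ey=np.array([-np.sin(az),np.cos(az),0]);ez=np.array([0,0,1.])
t=np.array([577,179.1,85]);c,si=np.cos(.45),np.sin(.45)
bw=lambda x,y,z:t+ex*(x*c-z*si)+ey*y+ez*(x*si+z*c)
S=np.c_[ex,ey,ez]
def tcp(lip,phi):   # lip bottom in bin frame (x,z) , phi deg vs floor
    a=np.radians(phi)-.45
    R=Ro.from_rotvec(a*ey)
    return bw(lip[0],0,lip[1])+R.apply(S@np.array([80,0,101.3])), a*ey
E
python3 - <<'E'
from h import *
from plan import *
import pickle
w=pickle.load(open("v2.pkl","rb"))
T0=np.array([620,139.5,286.]);
for p in[(-80,29,-99.3),(-80,-29,-99.3)]: print("lip px pred",proj(w,[T0+S@np.array(p)])[0]*1.25)
C=np.array([620,140,286.3])
for n,l,f in[("hi",(-48,110),-3),("lo",(-48,12),-3),("fl",(-50,6.5),-3),("2",(-78,6.5),-3),("3",(-88,15.5),4),("4",(-96,25),13),("5",(-95.5,40),25),("6",(-94,48),33),("7",(-88,62),46)]:
    P,r=tcp(l,f); print(n,P.round(1),"d",(P-C).round(1),"r",r.round(3))
E
```

```text
lip px pred [254.88604214 257.09272486]
lip px pred [262.88965845 350.74781841]
hi [573.7 109.5 290.5] d [-46.3 -30.5   4.2] r [ 0.502 -0.024 -0.   ]
lo [575.7 152.  202.2] d [-44.3  12.  -84.1] r [ 0.502 -0.024 -0.   ]
fl [575.7 152.6 196.4] d [-44.3  12.6 -89.9] r [ 0.502 -0.024 -0.   ]
2 [574.6 127.4 184.2] d [ -45.4  -12.6 -102.1] r [ 0.502 -0.024 -0.   ]
3 [574.7 129.9 184.4] d [ -45.3  -10.1 -101.9] r [ 0.38  -0.018 -0.   ]
4 [575.  137.4 182.2] d [ -45.    -2.6 -104.1] r [ 0.223 -0.011 -0.   ]
5 [575.8 154.3 181.9] d [ -44.2   14.3 -104.4] r [ 0.014 -0.001 -0.   ]
6 [576.4 165.7 177.8] d [ -43.6   25.7 -108.5] r [-0.126  0.006  0.   ]
7 [577.2 183.  170. ] d [ -42.8   43.  -116.3] r [-0.352  0.017  0.   ]
```

Emit:
carry_out(
  series=[
    [[0.25,-0.012,0,-25,-15,4,0],[0.502,-0.024,0,-46,-34,4,0],[0.502,-0.024,0,-46,-34,4,0],[0.502,-0.024,0,-46,-34,4,0],[0.502,-0.024,0,-46,-34,4,0],[0.502,-0.024,0,-46,-34,4,0],[0.502,-0.024,0,-46,-24,-17,0],[0.502,-0.024,0,-45,-13,-40,0],[0.502,-0.024,0,-44,-3,-60,0],[0.502,-0.024,0,-44,8,-84,0],[0.502,-0.024,0,-44,8,-84,0],[0.502,-0.024,0,-44,8,-84,0]],
  ],
  newtons=110,
)

```text
clock: 7.97
ee_pos: [575.1, 148.7, 202.2]
orientation: [0.07, 3.033, 0.777]
contact_force: [0.1, 0.4, -0.2]
opening: 14.5
```

```bash
python3 - <<'E'
from h import *
a=snap("scene");w=snap("wrist")
s=ctrl.observe();print(s["ee_pos"],s["orientation"],s["qpos"].round(2),s["contact_force"])
im=np.zeros((600,800,3),np.uint8)
im[:,:400]=cv2.resize(a["pixels"][210:360,320:420,::-1],(400,600),interpolation=cv2.INTER_CUBIC)
im[:,400:]=cv2.resize(w["pixels"][60:420,200:440,::-1],(400,600),interpolation=cv2.INTER_CUBIC)
cv2.imwrite("pics/c5.png",cv2.convertScaleAbs(im,alpha=1.4))
E
```

```text
[576.76535163 147.68688448 203.83608626] [0.07196535 3.02926529 0.77586177] [ 0.68  0.33 -0.86  1.73 -0.27  1.11  1.5 ] [ 1.03577703  0.34982656 -0.69939368]
```

View pics/c5.png

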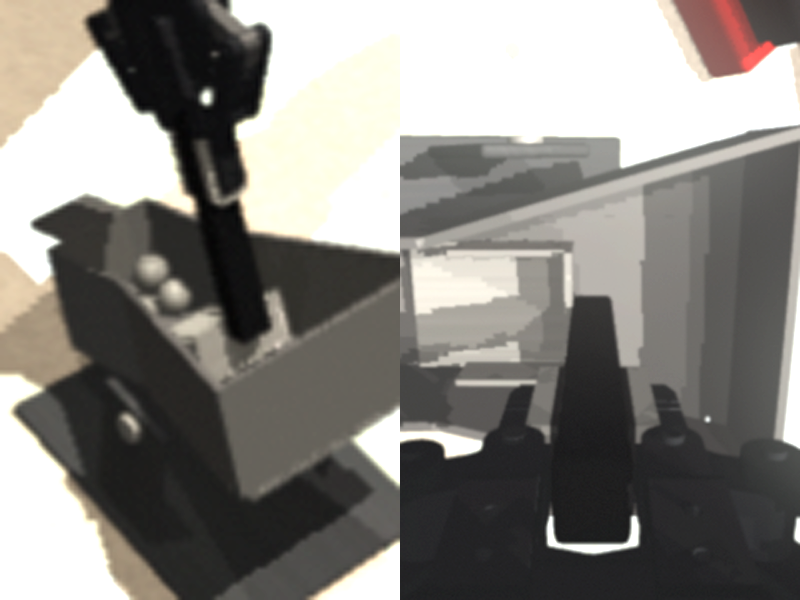

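Scoop is inside the bin between the nose walls, behind the balls. Advance along the floor.

Emit:
carry_out(
  series=[
    [[0,0,0,0,0,-3,0],[0,0,0,0,0.5,-6,0],[0,0,0,0,-3,-8,0],[0,0,0,-0.5,-8,-10,0],[0,0,0,-0.5,-13,-12.5,0],[0,0,0,-1,-18,-15,0],[0,0,0,-1,-22,-17,0],[0,0,0,-1,-24,-18,0],[0,0,0,-1,-24,-18,0]],
  ],
)

```text
clock: 8.82
ee_pos: [574.9, 123.1, 183.8]
orientation: [0.074, 3.031, 0.778]
contact_force: [0.4, -0.2, -2.3]
opening: 14.6
```

Emit:
carry_out(
  series=[
    [[0,0,0,0,0.4,-0.9,0],[0,0,0,0,0.9,-1.8,0],[0,0,0,0,0.9,-1.8,0]],
  ],
)

```text
clock: 9.07
ee_pos: [575.3, 125.1, 183.1]
orientation: [0.072, 3.03, 0.777]
contact_force: [-0.8, -1.8, 2.7]
opening: 14.6
```

Emit:
carry_out(
  series=[
    [[-0.03,0.001,0,0,0.2,0.5,0],[-0.061,0.003,0,0,0.6,1.0,0],[-0.091,0.004,0,0,1.1,1.4,0],[-0.122,0.006,0,0,1.6,1.7,0],[-0.122,0.006,0,0,1.6,1.7,0]],
  ],
)

```text
clock: 9.48
ee_pos: [574.7, 128.7, 184.9]
orientation: [0.069, 3.075, 0.591]
contact_force: [-0.0, 1.2, -2.3]
opening: 14.3
```

Emit:
carry_out(
  series=[
    [[-0.04,0.002,0,0.1,1.5,-0.4,0],[-0.08,0.004,0,0.2,3.4,-0.9,0],[-0.12,0.005,0,0.3,5.4,-1.4,0],[-0.157,0.007,0,0.4,7.5,-2,0],[-0.157,0.007,0,0.4,7.5,-2,0]],
  ],
)

```text
clock: 9.9
ee_pos: [574.9, 136.7, 182.5]
orientation: [0.069, 3.116, 0.35]
contact_force: [-0.7, 2.6, -2.2]
opening: 15.1
```

```bash
python3 - <<'E'
from h import *
a=snap("scene");w=snap("wrist")
s=ctrl.observe();print(s["ee_pos"],s["orientation"],s["contact_force"])
im=np.zeros((600,800,3),np.uint8)
im[:,:400]=cv2.resize(a["pixels"][230:350,330:410,::-1],(400,600),interpolation=cv2.INTER_CUBIC)
im[:,400:]=cv2.resize(w["pixels"][120:360,180:340,::-1],(400,600),interpolation=cv2.INTER_CUBIC)
cv2.imwrite("pics/c6.png",cv2.convertScaleAbs(im,alpha=1.4))
E
```

```text
[575.13789289 134.622611   182.02209346] [0.07254213 3.11582542 0.35207717] [ 0.75911718  0.52957163 -2.62149751]
```

View pics/c6.png

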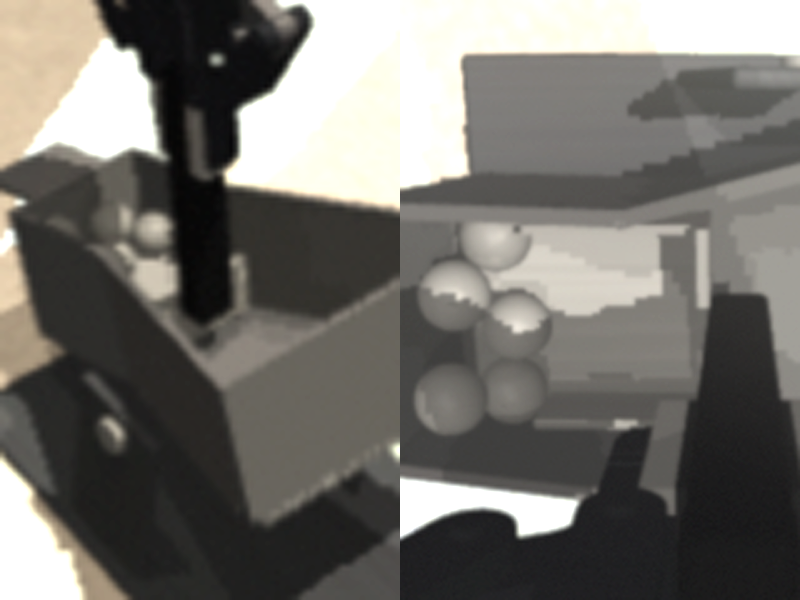

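Three balls are already on the pan behind the lip (lip edge x≈480). Two are still ahead of it at the nose wall. There is no contact force, so I'll advance further up the ramp.

Emit:
carry_out(
  series=[
    [[0,0,0,0,-2,0.7,0],[0,0,0,-0.1,-4,1.4,0],[0,0,0,-0.2,-6,2.1,0],[0,0,0,-0.3,-8,2.7,0],[0,0,0,-0.3,-8,2.7,0]],
  ],
)

```text
clock: 10.42
ee_pos: [575.1, 127.8, 185.4]
orientation: [0.074, 3.115, 0.356]
contact_force: [-0.4, 9.2, -4.0]
opening: 14.8
```

```bash
python3 - <<'E'
from plan import *
P0,r0=tcp((-100,30),13)
for l,f in[((-99,33),17),((-98.5,36),21),((-98.5,39),25),((-98,43),29),((-97,47),33),((-94,54),39.5),((-91,61),46),((-85,110),46)]:
    P,r=tcp(l,f);print(l,f,(P-P0).round(1),(r-r0).round(3))
E
```

```text
(-99, 33) 17 [ 0.4  7.6 -1. ] [-0.07   0.003  0.   ]
(-98.5, 36) 21 [ 0.7 14.4 -2.8] [-0.139  0.007  0.   ]
(-98.5, 39) 25 [ 1.  20.4 -5.3] [-0.209  0.01   0.   ]
(-98, 43) 29 [ 1.2 26.1 -7.3] [-0.279  0.013  0.   ]
(-97, 47) 33 [ 1.5 31.8 -9.4] [-0.349  0.017  0.   ]
(-94, 54) 39.5 [  1.9  41.1 -12.8] [-0.462  0.022  0.   ]
(-91, 61) 46 [  2.3  49.  -17.2] [-0.575  0.027  0.   ]
(-85, 110) 46 [ 1.6 33.1 29.5] [-0.575  0.027  0.   ]
```

Emit:
carry_out(
  series=[
    [[-0.035,0.002,0,0.2,4,-0.5,0],[-0.07,0.003,0,0.4,7.6,-1,0],[-0.105,0.005,0,0.5,11,-1.9,0],[-0.139,0.007,0,0.7,14.4,-2.8,0],[-0.174,0.008,0,0.8,17.4,-4,0],[-0.209,0.01,0,1,20.4,-5.3,0],[-0.244,0.011,0,1.1,23.3,-6.3,0],[-0.279,0.013,0,1.2,26.1,-7.3,0],[-0.314,0.015,0,1.4,29,-8.4,0],[-0.349,0.017,0,1.5,31.8,-9.4,0],[-0.349,0.017,0,1.5,31.8,-9.4,0]],
  ],
)

```text
clock: 11.33
ee_pos: [576.1, 159.5, 175.1]
orientation: [-0.071, -3.131, 0.198]
contact_force: [-0.2, 1.2, -3.3]
opening: 14.7
```

```bash
python3 - <<'E'
from h import *
a=snap("scene");w=snap("wrist")
s=ctrl.observe();print(s["ee_pos"],s["orientation"],s["contact_force"])
im=np.zeros((600,800,3),np.uint8)
im[:,:400]=cv2.resize(a["pixels"][230:350,330:410,::-1],(400,600),interpolation=cv2.INTER_CUBIC)
im[:,400:]=cv2.resize(w["pixels"][120:360,160:320,::-1],(400,600),interpolation=cv2.INTER_CUBIC)
cv2.imwrite("pics/c7.png",cv2.convertScaleAbs(im,alpha=1.4))
E
```

```text
[576.62350377 157.99735427 175.32424834] [-0.07451744 -3.13103361  0.19467077] [-0.74208334  4.82383074 -1.22959573]
```

View pics/c7.png

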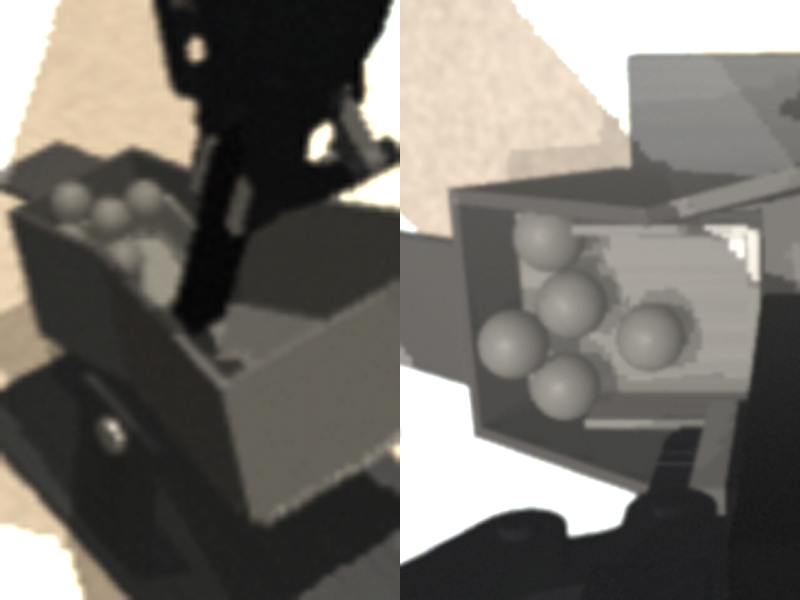

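One ball has rolled to the rear, three are on the front of the pan, and the fifth is just at the lip. I'll pitch up further.

Emit:
carry_out(
  series=[
    [[-0.038,0.002,0,0.1,3.1,-1.1,0],[-0.076,0.003,0,0.2,6.2,-2.3,0],[-0.113,0.005,0,0.4,9.3,-3.4,0],[-0.15,0.007,0,0.5,12,-4.8,0],[-0.188,0.008,0,0.6,14.6,-6.3,0],[-0.226,0.01,0,0.8,17.2,-7.8,0],[-0.226,0.01,0,0.8,17.2,-7.8,0],[-0.226,0.01,0,0.8,17.2,-7.8,0],[-0.226,0.01,0,0.8,17.2,-7.8,0],[-0.226,0.01,0,0.8,17.2,-7.8,0]],
  ],
)

```text
clock: 12.27
ee_pos: [577.9, 173.6, 168.0]
orientation: [-0.077, -3.085, 0.548]
contact_force: [0.1, 0.2, -2.5]
opening: 14.7
```

```bash
python3 - <<'E'
from h import *
a=snap("scene");w=snap("wrist")
s=ctrl.observe();print(s["ee_pos"],s["orientation"],s["contact_force"])
im=np.zeros((600,800,3),np.uint8)
im[:,:400]=cv2.resize(a["pixels"][230:350,330:410,::-1],(400,600),interpolation=cv2.INTER_CUBIC)
im[:,400:]=cv2.resize(w["pixels"][120:360,160:320,::-1],(400,600),interpolation=cv2.INTER_CUBIC)
cv2.imwrite("pics/c8.png",cv2.convertScaleAbs(im,alpha=1.4))
E
```

```text
[577.74107676 173.94685955 168.09552857] [-0.07659642 -3.0850087   0.54857053] [-0.11860173 -0.14471659 -3.50016684]
```

View pics/c8.png

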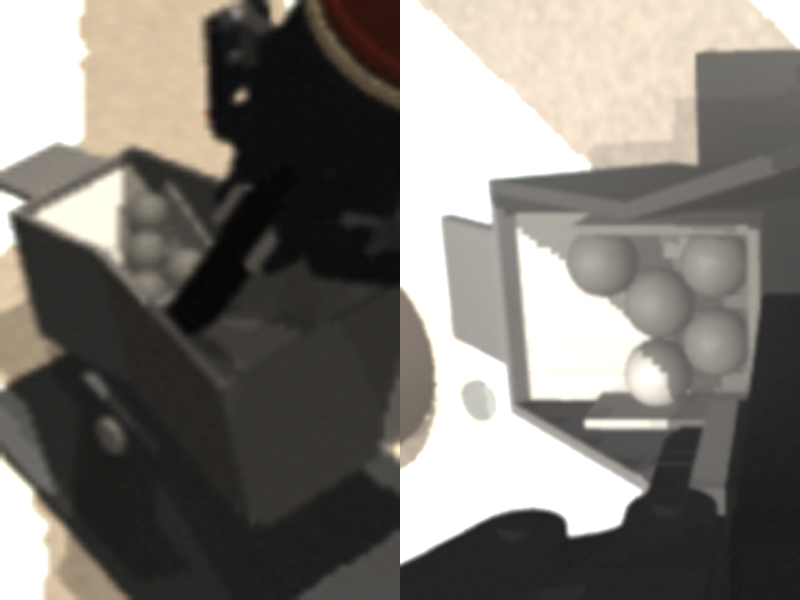

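All five balls sit at the rear of the pan and none is left in front of the lip. Lift, then carry to the tub.

Emit:
carry_out(
  series=[
    [[0,0,0,0,0,5,0],[0,0,0,0,0,12,0],[0,0,0,0,0,22,0],[0,0,0,0,0,35,0],[0,0,0,0,0,50,0],[0,0,0,0,0,65,0],[0,0,0,0,0,80,0],[0,0,0,0,0,95,0],[0,0,0,0,0,110,0],[0,0,0,0,0,125,0],[0,0,0,0,0,138,0],[0,0,0,0,0,146,0],[0,0,0,0,0,150,0],[0,0,0,0,0,150,0]],
  ],
)

```text
clock: 13.53
ee_pos: [577.6, 175.3, 318.7]
orientation: [-0.074, -3.086, 0.549]
contact_force: [-0.2, 0.1, -3.7]
opening: 14.6
```

Emit:
carry_out(
  series=[
    [[0,0,-0.02,3,-5,-2,0],[0,0,-0.06,9,-14,-6,0],[0,0,-0.11,18,-27,-12,0],[0,0,-0.17,29,-42,-19,0],[0,0,-0.23,40,-58,-27,0],[0,0,-0.29,51,-74,-35,0],[0,0,-0.35,62,-90,-43,0],[0,0,-0.41,74,-107,-51,0],[0,0,-0.47,86,-124,-59,0],[0,0,-0.53,98,-141,-67,0],[0,0,-0.59,110,-158,-75,0],[0,0,-0.65,122,-175,-83,0],[0,0,-0.7,132,-190,-90,0],[0,0,-0.74,141,-202,-95,0],[0,0,-0.77,147,-210,-99,0],[0,0,-0.785,149,-213,-100,0],[0,0,-0.785,149,-213,-100,0],[0,0,-0.785,149,-213,-100,0],[0,0,-0.785,149,-213,-100,0]],
  ],
)

```text
clock: 15.12
ee_pos: [726.2, -37.2, 217.8]
orientation: [-1.196, -2.709, 0.482]
contact_force: [0.2, 0.9, -3.1]
opening: 14.8
```

```bash
python3 - <<'E'
from h import *
from scipy.spatial.transform import Rotation as Ro
a=snap("scene");b=snap("top");w=snap("wrist")
s=ctrl.observe();print(s["ee_pos"],s["orientation"],s["contact_force"],s["qpos"].round(2))
M=Ro.from_rotvec(s["orientation"]).as_matrix();print(M.round(2))
im=np.zeros((600,800,3),np.uint8)
im[:300,:400]=cv2.resize(w["pixels"][:,:,::-1],(400,300))
im[:300,400:]=cv2.resize(a["pixels"][200:350,220:420,::-1],(400,300),interpolation=cv2.INTER_CUBIC)
im[300:,:400]=cv2.resize(b["pixels"][170:320,200:400,::-1],(400,300),interpolation=cv2.INTER_CUBIC)
im[300:,400:]=cv2.resize(w["pixels"][120:300,120:360,::-1],(400,300),interpolation=cv2.INTER_CUBIC)
cv2.imwrite("pics/c9.png",cv2.convertScaleAbs(im,alpha=1.3))
E
```

```text
[726.26239788 -37.00953668 218.34367766] [-1.19631047 -2.70985002  0.48210233] [-0.74903833  0.76620976 -2.73640716] [ 0.1   0.76 -0.44  0.94  0.47  1.81  0.5 ]
[[-0.67  0.69 -0.25]
 [ 0.74  0.63 -0.23]
 [-0.   -0.34 -0.94]]
```

View pics/c9.png

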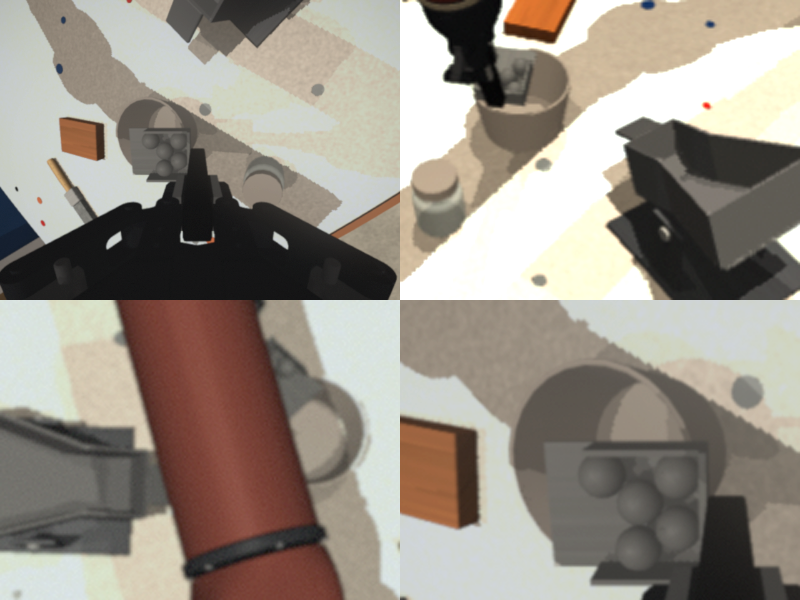

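All five balls are in the scoop above the tub, and the bin is still tipped. Pour.

Emit:
carry_out(
  series=[
    [[0.047,-0.052,0,-4,-4,-0.5,0],[0.094,-0.104,0,-8.5,-8,-1,0],[0.141,-0.155,0,-13,-12,0,0],[0.188,-0.207,0,-17.5,-16.2,1.5,0],[0.235,-0.259,0,-22,-20.5,3.5,0],[0.275,-0.303,0,-27,-25,4.5,0],[0.315,-0.346,0,-32,-29.5,5.5,0],[0.354,-0.389,0,-37,-34,6.5,0],[0.393,-0.432,0,-41.5,-38,7.8,0],[0.432,-0.475,0,-46,-42.5,9,0],[0.471,-0.518,0,-51,-47,10,0],[0.53,-0.583,0,-59,-54.5,11.8,0],[0.59,-0.648,0,-67.5,-62,13.2,0],[0.649,-0.713,0,-76,-69.5,14.4,0],[0.708,-0.778,0,-84.2,-77,15,0],[0.766,-0.842,0,-92.4,-84.4,15.5,0],[0.766,-0.842,0,-92.4,-84.4,15.5,0],[0.766,-0.842,0,-92.4,-84.4,15.5,0],[0.766,-0.842,0,-92.4,-84.4,15.5,0]],
  ],
)

```text
clock: 16.85
ee_pos: [634.0, -121.9, 233.7]
orientation: [1.07, 2.421, 1.001]
contact_force: [0.1, 0.6, -1.6]
opening: 14.7
```

Emit:
carry_out(
  series=[
    [[0,0,0,0,0,15,0],[0,0,0,0,0,45,0],[0,0,0,0,0,80,0],[-0.528,0.581,0,0,0,80,0],[-0.528,0.581,0,0,0,80,0],[-0.528,0.581,0,0,0,80,0],[-0.528,0.581,0,0,0,80,0],[-0.528,0.581,0,0,0,80,0],[-0.528,0.581,0,0,0,80,0],[-0.528,0.581,0,0,0,80,0],[-0.528,0.581,0,0,0,80,0],[-0.528,0.581,0,0,0,80,0]],
  ],
)

```text
clock: 17.85
ee_pos: [635.1, -119.5, 313.7]
orientation: [1.264, 2.874, 0.003]
contact_force: [0.3, -0.2, -1.6]
opening: 14.9
```

Emit:
carry_out(
  series=[
    [[0,0,-0.11,-162,-80,0,0],[0,0,-0.11,-162,-80,0,0],[0,0,-0.11,-162,-80,0,0],[0,0,-0.11,-162,-80,0,0],[0,0,-0.11,-162,-80,0,0],[0,0,-0.11,-162,-80,-40,0],[0,0,-0.11,-162,-80,-75,0],[0,0,-0.11,-162,-80,-110,0],[0,0,-0.11,-162,-80,-145,0],[0,0,-0.11,-162,-80,-170,0],[0,0,-0.11,-162,-80,-190,0],[0,0,-0.11,-162,-80,-195,0],[0,0,-0.11,-162,-80,-195,0]],
  ],
)

```text
clock: 18.93
ee_pos: [470.8, -202.9, 117.6]
orientation: [-1.43, -2.797, -0.001]
contact_force: [0.0, -1.5, -0.8]
opening: 14.8
```

```bash
python3 - <<'E'
from h import *
from scipy.spatial.transform import Rotation as Ro
a=snap("scene");b=snap("top");w=snap("wrist")
s=ctrl.observe();print(s["ee_pos"],s["orientation"],s["contact_force"],s["qpos"].round(2))
print(Ro.from_rotvec(s["orientation"]).as_matrix().round(3))
im=np.zeros((600,800,3),np.uint8)
im[:300,:400]=cv2.resize(w["pixels"][:,:,::-1],(400,300))
im[:300,400:]=cv2.resize(a["pixels"][200:350,220:420,::-1],(400,300),interpolation=cv2.INTER_CUBIC)
im[300:,:400]=cv2.resize(b["pixels"][190:340,280:480,::-1],(400,300),interpolation=cv2.INTER_CUBIC)
im[300:,400:]=cv2.resize(a["pixels"][140:260,230:390,::-1],(400,300),interpolation=cv2.INTER_CUBIC)
cv2.imwrite("pics/c10.png",cv2.convertScaleAbs(im,alpha=1.2))
E
```

```text
[ 472.85082851 -203.09075307  120.03088845] [1.42686919e+00 2.79470000e+00 8.81318974e-04] [ 0.91823921 -0.46275045 -0.80364276] [ 0.91  0.21 -0.65  1.9   0.14  1.07  0.83]
[[-0.586  0.81   0.004]
 [ 0.81   0.586 -0.001]
 [-0.003  0.002 -1.   ]]
```

View pics/c10.png

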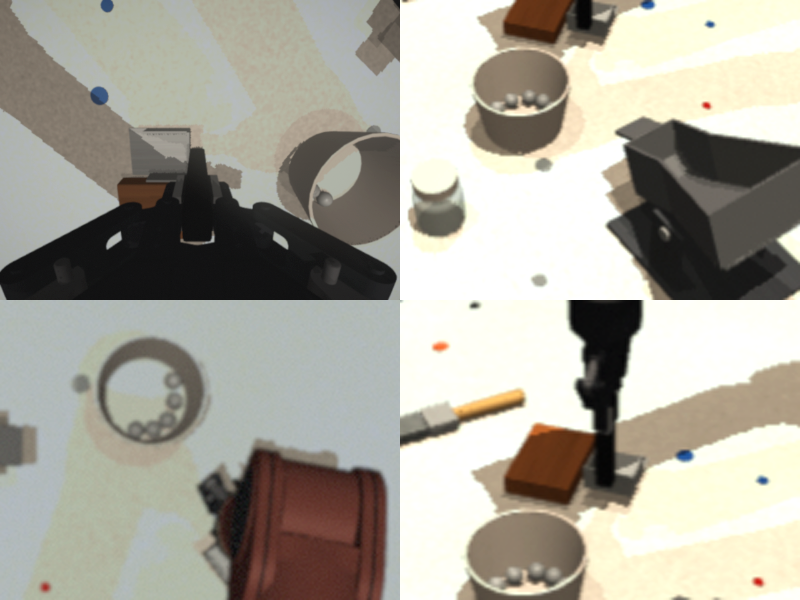

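All five balls lie in the upright tub (lower left panel). The bin is empty and tipped, and the scoop hovers right beside the rest. Lower it gently.

Emit:
carry_out(
  series=[
    [[0,0,0,0,0,-6,0],[0,0,0,0,0,-11,0],[0,0,0,0,0,-14,0],[0,0,0,0,0,-15.5,0],[0,0,0,0,0,-16.5,0],[0,0,0,0,0,-16.5,0]],
  ],
)

```text
clock: 19.58
ee_pos: [472.1, -202.2, 102.1]
orientation: [1.427, 2.798, 0.001]
contact_force: [-2.5, 1.1, 4.8]
opening: 14.7
```

Emit:
carry_out(
  series=[
    [[0,0,0,0,0,-0.3,18],[0,0,0,0,0,-0.3,24],[0,0,0,0,0,0,35],[0,0,0,0,0,0,55],[0,0,0,0,0,0,70],[0,0,0,0,0,0,70],[0,0,0,0,0,10,70],[0,0,0,0,0,30,70],[0,0,0,0,0,60,70],[0,0,0,0,0,95,70],[0,0,0,0,0,130,70],[0,0,0,-40,100,170,70],[0,0,0,-40,160,170,70],[0,0,0,-40,200,170,70],[0,0,0,-40,200,170,70],[0,0,0,-40,200,170,70],[0,0,0,-40,200,170,70]],
  ],
)

```text
clock: 21.0
ee_pos: [431.7, 5.9, 274.0]
orientation: [1.411, 2.802, 0.002]
contact_force: [-0.1, -0.3, -0.0]
opening: 70.0
```

```bash
python3 - <<'E'
from h import *
import pickle
a=snap("scene");b=snap("top")
a0,b0=pickle.load(open("v0.pkl","rb"))
s=ctrl.observe();print(s["ee_pos"],s["contact_force"],s["opening"],s["clock"])
for n,(x,y,W,H) in{"charger":(85,300,90,85),"brush":(475,225,40,105),"jar":(300,140,45,45),"tub":(318,198,72,75)}.items():
    print(n,np.abs(b["pixels"][y:y+H,x:x+W].astype(int)-b0["pixels"][y:y+H,x:x+W]).mean().round(2))
im=np.zeros((600,800,3),np.uint8)
im[:300,:400]=cv2.resize(b["pixels"][130:340,150:430,::-1],(400,300))
im[:300,400:]=cv2.resize(a["pixels"][:,:,::-1],(400,300))
im[300:,:400]=cv2.resize(b["pixels"][210:360,370:570,::-1],(400,300),interpolation=cv2.INTER_CUBIC)
im[300:,400:]=cv2.resize(a["pixels"][140:260,230:390,::-1],(400,300),interpolation=cv2.INTER_CUBIC)
cv2.imwrite("pics/c11.png",cv2.convertScaleAbs(im,alpha=1.2))
E
```

```text
[432.03282028  -0.63195711 272.88033458] [ 0.13178394 -1.46476469 -0.13274039] 70.18393109204469 21.1
charger 8.73
brush 11.37
jar 11.68
tub 12.2
```

The picture limit is reached, so I'll do the last checks in numbers.

```bash
python3 - <<'E'
from h import *
import pickle
a=snap("scene");b=snap("top")
a0,b0=pickle.load(open("v0.pkl","rb"));a1,b1,_=pickle.load(open("v1.pkl","rb"))
g=lambda c:cv2.cvtColor(c["pixels"],cv2.COLOR_RGB2GRAY).astype(np.float32)
def shift(c,c0,n,x,y,W,H):
    r=cv2.matchTemplate(g(c),g(c0)[y:y+H,x:x+W],cv2.TM_CCOEFF_NORMED);_,v,_,l=cv2.minMaxLoc(r);print(n,"moved px",(l[0]-x,l[1]-y),"match",round(v,3))
shift(b,b0,"charger",90,308,80,75);shift(b,b0,"brush",480,230,30,95);shift(b,b0,"jar",305,145,32,36);shift(b,b0,"tub",320,200,68,68)
shift(a,a0,"jar scene",222,280,34,42);shift(a,a1,"bin tipped scene",335,245,85,95)
shift(a,a0,"brush scene",215,172,68,30)
# handle in scene: dark pixels near expected place
P=np.array([[472,-202.5,150],[472,-202.5,20]]);print("expected handle",proj(a,P))
p=proj(a,P);m=(g(a)<45).astype(np.uint8);roi=np.zeros_like(m);x,y=int(p[:,0].mean()),int(p[:,1].mean());roi[int(p[0,1])-20:int(p[1,1])+10,x-25:x+25]=1
n,L,st,ce=cv2.connectedComponentsWithStats(m*roi)
for i in range(1,n):
    if st[i,4]>40:
        ys,xs=np.where(L==i);k=ys<ys.min()+4;q=ys>ys.max()-4
        print("dark",st[i],"top",xs[k].mean(),ys.min(),"bot",xs[q].mean(),ys.max())
print(ctrl.observe()["clock"])
E
```

```text
charger moved px (0, 0) match 0.999
brush moved px (0, 0) match 0.998
jar moved px (0, 0) match 0.999
tub moved px (0, 0) match 0.914
jar scene moved px (0, 0) match 1.0
bin tipped scene moved px (0, 0) match 0.979
brush scene moved px (0, 0) match 0.998
expected handle [[311.74440204 180.19527991]
 [311.90172551 217.18861471]]
dark [286 180  31  41 370] top 311.25 180 bot 299.48333333333335 220
21.2
```

```bash
python3 -c "
from bench import ctrl
print(ctrl.finish_job())"
```

```text
the job is handed in; nothing more can be done
None
```

The job is done and handed in at about 21 s on the clock.

**What I did:** I pressed the tab down to its stop, feeling about 35 N there. The bin stayed tipped with all five balls in the nose. I scooped all five in one go, poured them into the tub, stood the scoop upright on the bench about 10 mm (planned gap) from its rest, and let go.

**Last checks:**
- **Balls:** the last picture I could view showed all five in the upright tub and none in the bin. The load on the wrist had also dropped about 1.5 N, which is about five balls' weight.
- **Bystanders:** the charger, brush, jar and tub match their starting positions to within a pixel (match 0.998 or better, tub 0.914 because it now holds balls).
- **Bin:** still tipped and unmoved (match 0.979).
- **Scoop:** the top of its handle is where an upright scoop would show it (seen 311, 180; expected 312, 180). The bottom of the dark patch was blurred by shadow, so it didn't confirm this.

**What disagreed or is missing:**
- The wrist camera showed things about 5 pixels off along the bin's length, so I placed the scoop relative to the bin and by touch.
- The final picture, taken after release, could not be viewed because of the 12-picture limit. The scoop's stance after release and the bench being clear of balls therefore rest on the numeric checks and the earlier pictures.

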